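# Snap the hub cover onto the cart wheel

### The arm

A 6-joint arm with a two-finger parallel gripper is mounted at the origin on the work surface. World frame = base frame: x ahead of the robot, y to its left, z up, the work surface at z = 0. Lengths are in m, angles in degrees, forces in N, time in s.
With the tool pointing down it reaches from about 0.375 to 0.9 m from the base axis. Payload 3.1 kg.
Tool frame: the origin (TCP) lies at the very end of the fingers, on their centre line; the grasp point (between the pads) lies 19 mm behind it; z points along the fingers, y is the direction in which the jaws open and shut (so a half turn about z gives the same grasp; the last joint's range is limited). The gripper opens to 87 mm and grips with 3 to 60 N. Pads are 19 mm wide; open, the fingers measure 117 mm over their backs; the gripper's body (75 mm by 190 mm) begins 51 mm behind the grasp point.
Start: joints at [62.768, 30.224, 82.088, -0, 67.689, -10.227], TCP at [0.183, 0.598, 0.223] pointing down, gripper open.
Joint ranges: [-176.69, 176.69], [-43.24, 126.21], [12.49, 139.97], [-82, 262], [0, 151.66], [-163.58, 163.58]. Speed limits (degrees/s): [159.86, 159.86, 180, 180, 180, 180].

### API

Orientations are given as a 3x3 rotation matrix whose columns are the frame's x, y, z axes.
In Python, from rig import bot gives the robot as it stands. The module is installed in compiled form; this text tells all that it offers.
- The arm moves only by the tool play_rows, never from a script. Its argument "targets" is a list of rows, each a list of 7 numbers: the closure, from 0 (fully open) to 1 (shut), then the shift along the world's x, y, z in m, then the turn, a rotation vector about the world's x, y, z in rad. A call has 1 to 12 rows; each row shifts and turns the commanded pose from where the row before left it; what a row does not reach is not made up. A row lasts 1/8 s, in which the tool goes at most 62.5 mm and 10.7 degrees, less where a joint would pass 70% of its speed; a pose out of reach is approached as far as the arm can. A call with a gripper value outside its range is refused whole. The fingers move at their own pace and stop on an object; the grip force is fixed at half the most. Time passes only in rows, so rows that do not move let the fingers close. It gives the time, the measured TCP pose, the force and the opening at its end, in the units of the state.
- bot.read_state(): the state, without advancing time (a new reading comes with each control period).
- bot.capture(name): name is "side" or "top" or "wrist"; returns the picture (420x560x3 uint8, blue, green, red); there is no depth.
- bot.get_calibration(name): a dict with "fx", "fy", "cx", "cy" (pixels), "R" (3x3) and "t" (3): a world point X has camera coordinates R X + t. Camera axes: x right, y down, z forward; pixel columns grow to the right and rows downward; lengths in m; the calibration is good to about 2 mm. The wrist camera is an equidistant fisheye: a pixel r from the principal point sees the ray r / f radians off the axis. A picture is of the moment at which its call begins: read the wrist's pose just before it. get_calibration takes no time and is no camera call; for the wrist camera it gives the pose at the moment of the call.
- bot.hand_in(): hands the job in, once; it reports no verdict.
The state is a dict: "time_s": time; "joint_positions": joint angles; "qvel": joint speeds; "tau": joint torques, N m; "position": TCP position; "tcp_rot": TCP orientation; "force": force on the tool from outside, world axes, zero at the start; "moment": the same for the moment, N m; "opening": opening from 0.0 (shut) to 1.0 (fully open).
Only numpy, scipy, OpenCV 4.12 (cv2) and the standard library are available. Lean on these libraries where they do the work, as an engineer would, in place of code of your own. Each camera call takes 0.05 s, during which the arm holds its last target. There are 200 camera calls.

### The job

The book cart's wheel lies on the bench with its yellow hub cover laid loosely in place over the axle. Go round the cover's rim with the fingertips, pressing down on each of its three black thumb pads until the clip beneath has snapped, so that the cover sits fully home all round. Press firmly but do not hammer it, do not pick up or pry off the cover, leave everything else where it is, and finish with the hand clear.

Things in the scene. Friction and masses are not known exactly. Their poses are not given: they have to be found in the camera images.
- wheel: Cart wheel, 200 mm across, black tyre, dark hub, lying flat, immovable. Origin: centre of its underside, on the bench; z up. The tyre top and the hub posts that the cover seats on are 46 mm high; the steel axle end, 23 mm across, stands in the middle up to 66 mm, through the cover's hole (no use pressing there). Three sprung steel clips stand in slots of the hub.
- cap: Yellow plastic hub cover, loose, 90 g: a ring 136 mm across outside, 90 inside, 4 mm thick, three spokes 24 mm wide, and a collar round the axle. It rests on the three clips, 9 mm above its seat. Origin: centre of the ring's underside, 46 mm above the wheel's origin when home; z up along its axis. Sides not yet pressed stay up, so it tilts up to 8 degrees meanwhile.
- cap_pad0 (a point): Top centre of thumb pad 0 of the cover: black disc 18 mm across with a yellow dot, at a spoke's outer end, 54 mm from the cover's centre at 0 degrees in its frame, right above one clip. 52 mm above the wheel's origin when its clip is home, about 61 to 64 mm before. The clip gives way at about 6 to 10 N of downward push, then draws that side down to a hard stop, 9 mm below its start.
- cap_pad1 (a point): Top centre of thumb pad 1 of the cover: black disc 18 mm across with a yellow dot, at a spoke's outer end, 54 mm from the cover's centre at 120 degrees in its frame, right above one clip. 52 mm above the wheel's origin when its clip is home, about 61 to 64 mm before. The clip gives way at about 6 to 10 N of downward push, then draws that side down to a hard stop, 9 mm below its start.
- cap_pad2 (a point): Top centre of thumb pad 2 of the cover: black disc 18 mm across with a yellow dot, at a spoke's outer end, 54 mm from the cover's centre at 240 degrees in its frame, right above one clip. 52 mm above the wheel's origin when its clip is home, about 61 to 64 mm before. The clip gives way at about 6 to 10 N of downward push, then draws that side down to a hard stop, 9 mm below its start.
- spanner: Bystander: steel spanner 170 mm long lying beside the wheel. Origin under its middle.
- grease_tin: Bystander: white tin with a red band, 68 mm across, 60 mm tall, standing beside the wheel. Origin: centre of its underside.
- axle_nut: Bystander: steel nut, 33 mm across, 13 mm high, lying beside the wheel. Origin: centre of its underside.
- mug: Bystander: blue mug, 80 mm across, 95 mm tall. Origin: centre of its underside.
- tape_roll: Bystander: black roll of tape lying flat, 110 mm across, 48 mm high. Origin: centre of its underside.
- castor_wheel: Bystander: small castor wheel with a yellow centre lying flat, 100 mm across, 34 mm high. Not part of the job. Origin: centre of its underside.
- book: Bystander: dark red hardback, 210 x 150 x 28 mm, lying flat. Origin: centre of its underside.
- screwdriver: Bystander: screwdriver lying on the bench. Origin under its middle.

How it is judged:
By the outcome, as a careful person would: the job done as asked, in the order asked, and still so for the second after the job is handed in, with the robot touching nothing.
It also fails if it takes over 40 s, if anything falls off the work surface, if the arm or the gripper's body presses on something with over 40 N, if the wrist force passes 120 N, or if a joint passes its speed limit or range.

## Working session

There is one attempt and no reset: what is moved stays moved. The work goes in short steps, Python scripts to look and compute and a tool call to move; the robot and the scene stay as the last step left them, time stands still between calls to the robot, and variables do not carry over. Pictures are saved under pics/ and viewed, about 8 in all and at most 12, crops included, and the job is handed in when it is done.

Besides the shell and the picture viewer there is one more tool, called after ">>>" as name(argument=value, ...), one argument or row to a line, values as JSON. play_rows: Moves the arm, as the interface text tells. Its arguments: {"type":"object","properties":{"targets":{"type":"array","items":{"type":"array","items":{"type":"number"}}}},"required":["targets"]}

```bash
mkdir -p pics; python3 - <<'E'
from rig import bot
import cv2
for n in("top","side"):
    cv2.imwrite(f"pics/{n}0.png",bot.capture(n))
    c=bot.get_calibration(n);print(n,c)
s=bot.read_state();print(s["time_s"],s["position"],s["tcp_rot"],s["force"])
E
```

```text
top {'fx': 468.9518690530566, 'fy': 468.9518690530566, 'cx': 276.00976609524025, 'cy': 213.44356984854736, 'R': array([[-0.0123377 , -0.9998404 , -0.01292121],
       [-0.99329711,  0.01374016, -0.11476955],
       [ 0.11492878,  0.0114186 , -0.99330811]]), 't': array([0.02050936, 0.53923206, 1.55733658])}
side {'fx': 497.2982698058644, 'fy': 497.2982698058644, 'cx': 275.9434781969695, 'cy': 204.4901570196653, 'R': array([[ 0.98724202, -0.15747102, -0.02358118],
       [-0.11492444, -0.60219533, -0.79003364],
       [ 0.11020692,  0.78266446, -0.61260981]]), 't': array([-0.54084653,  0.08802374,  1.3907157 ])}
0.1 [0.18244454 0.59707449 0.2216683 ] [[-9.56284435e-01  2.92436844e-01 -8.78353430e-04]
 [ 2.92437984e-01  9.56282858e-01 -1.76662750e-03]
 [ 3.23327357e-04 -1.94626229e-03 -9.99998054e-01]] [-0.47766791  0.65554987  0.31103126]
```

View pics/top0.png

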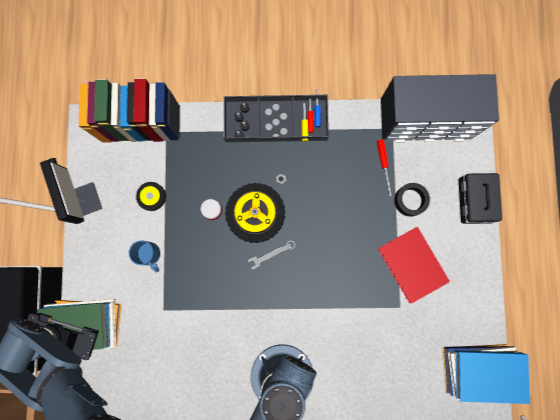

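View pics/side0.png

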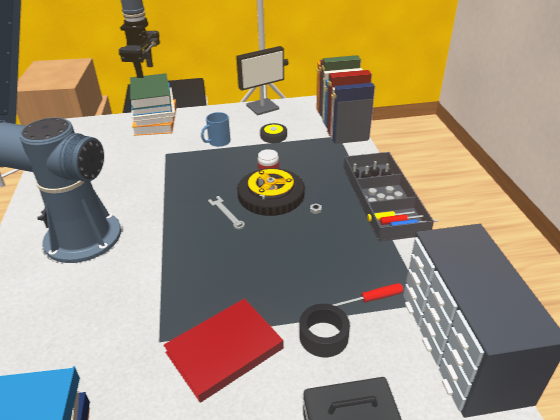

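The wheel is at about (255,212) in the top view, with the tin to its left, the nut at (281,179) and the spanner below. The arm is at the far left. I'll enlarge both.

```bash
cat > h.py <<'E'
import numpy as np
from rig import bot
def pix2w(n,u,v,z,c=None):
    c=c or bot.get_calibration(n)
    d=c["R"].T@np.array([(u-c["cx"])/c["fx"],(v-c["cy"])/c["fy"],1]); o=-c["R"].T@c["t"]
    return o+d*(z-o[2])/d[2]
def w2pix(n,X):
    c=bot.get_calibration(n); p=c["R"]@np.array(X)+c["t"]
    return c["fx"]*p[0]/p[2]+c["cx"],c["fy"]*p[1]/p[2]+c["cy"]
E
python3 - <<'E'
import cv2,numpy as np
from h import *
a=cv2.imread("pics/top0.png")[177:247,220:290]; b=cv2.imread("pics/side0.png")[155:225,230:310]
a=cv2.resize(a,(525,525),interpolation=cv2.INTER_CUBIC);b=cv2.resize(b,(600,525),interpolation=cv2.INTER_CUBIC)
cv2.imwrite("pics/c0.png",a); cv2.imwrite("pics/c1.png",b)
print(pix2w("top",255,212,.055),pix2w("side",271,182,.062))
E
```

```text
[0.54252107 0.08327804 0.055     ] [0.54584627 0.0709388  0.062     ]
```

View pics/c0.png

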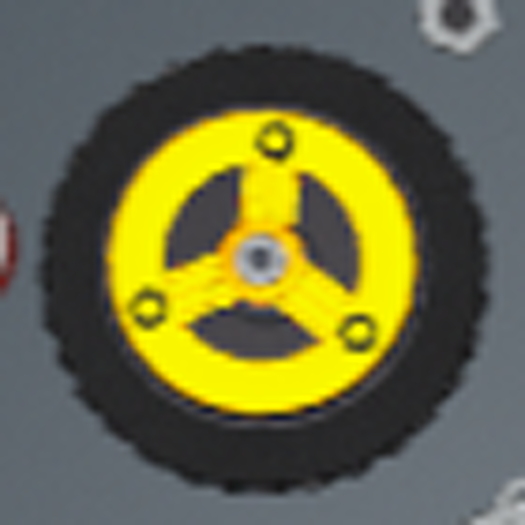

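The crop shows pads at (275,141), (150,308) and (357,332), the axle at (261,257), and the yellow ring centred near (262,261).

```bash
python3 - <<'E'
from h import *
f=lambda x,y:(220+(x+.5)/7.5-.5,177+(y+.5)/7.5-.5)
P=np.array([pix2w("top",*f(x,y),.062) for x,y in((275,141),(150,308),(357,332))])
m=P.mean(0);print(P.round(4),m.round(4))
for p in P:d=p-m;print(np.hypot(d[0],d[1]),np.degrees(np.arctan2(d[1],d[0])))
print("ring",pix2w("top",*f(262,261),.058),"axle",pix2w("top",*f(261,257),.066))
print("tyre",pix2w("top",*f(266,269),.046))
print("tin",pix2w("top",210,209,.06),"nut",pix2w("top",281,179,.013))
E
```

```text
[[0.5975 0.0784 0.062 ]
 [0.5236 0.1343 0.062 ]
 [0.5116 0.0427 0.062 ]] [0.5442 0.0851 0.062 ]
0.05372490063387114 -7.238618154806784
0.053346343570617655 112.81387963007488
0.05349414089745323 -127.56360276237157
ring [0.54431186 0.08476064 0.058     ] axle [0.54513293 0.08472919 0.066     ]
tyre [0.54212908 0.08368599 0.046     ]
tin [0.5540831  0.23309539 0.06      ] nut [ 0.66111312 -0.00505856  0.013     ]
```

Radii and angles fit well: 53.5 mm, about 120° apart, with the ring and axle centres agreeing at (0.544, 0.085). I'll shut the gripper and travel above the far pad.

>>> play_rows(
  targets=[
    [1,0.03,-0.038,0,0,0,0],
    [1,0.03,-0.038,0,0,0,0],
    [1,0.03,-0.038,0,0,0,0],
    [1,0.03,-0.038,0,0,0,0],
    [1,0.03,-0.038,0,0,0,0],
    [1,0.03,-0.038,0,0,0,0],
    [1,0.03,-0.038,0,0,0,0],
    [1,0.03,-0.038,0,0,0,0],
    [1,0.03,-0.038,0,0,0,0],
    [1,0.03,-0.038,0,0,0,0],
    [1,0.03,-0.038,0,0,0,0],
    [1,0.03,-0.038,0,0,0,0],
  ],
)

```text
time_s: 1.6
position: [0.5433, 0.1403, 0.2222]
tcp_rot: [[-0.956, 0.293, -0.001], [0.293, 0.956, 0.0], [0.001, -0.0, -1.0]]
force: [0.7, 0.6, 0.7]
opening: 0.003
```

>>> play_rows(
  targets=[
    [1,0.03,-0.038,-0.01,0,0,0],
    [1,0.025,-0.025,-0.02,0,0,0],
    [1,0,0,-0.03,0,0,0],
    [1,0,0,-0.03,0,0,0],
    [1,0,0,-0.03,0,0,0],
    [1,0,0,0,0,0,0],
  ],
)

```text
time_s: 2.35
position: [0.5953, 0.0787, 0.0999]
tcp_rot: [[-0.956, 0.293, -0.007], [0.293, 0.956, 0.0], [0.007, -0.002, -1.0]]
force: [-1.3, -0.2, -0.3]
opening: 0.006
```

```bash
python3 - <<'E'
from h import *
import cv2
s=bot.read_state();print(s["time_s"],s["position"],s["tcp_rot"].round(3) if hasattr(s["tcp_rot"],'round') else s["tcp_rot"],s["force"],s["opening"])
cv2.imwrite("pics/w1.png",bot.capture("wrist"))
E
```

```text
2.35 [0.59533257 0.07867136 0.09990313] [[-0.956  0.293 -0.007]
 [ 0.293  0.956  0.   ]
 [ 0.007 -0.002 -1.   ]] [-1.25977236 -0.19759959 -0.32393011] 0.005538915073743161
```

View pics/w1.png

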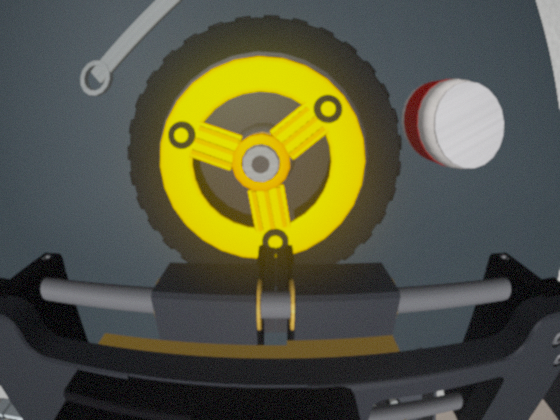

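The wrist view shows pads at (275,241), (327,108) and (181,135), with the shut fingers just over the nearest one. I'll cross-check this with the wrist calibration.

```bash
python3 - <<'E'
from h import *
c=bot.get_calibration("wrist")
for u,v,z in((275,241,.062),(327,108,.062),(181,135,.062),(260,164,.066)):
    x,y=u-c["cx"],v-c["cy"];r=np.hypot(x,y);t=r/c["fx"]
    d=c["R"].T@np.array([np.sin(t)*x/r,np.sin(t)*y/r,np.cos(t)]);o=-c["R"].T@c["t"]
    print((o+d*(z-o[2])/d[2]).round(4))
E
```

```text
[0.6008 0.0757 0.062 ]
[0.5263 0.132  0.062 ]
[0.5148 0.0396 0.062 ]
[0.5476 0.0823 0.066 ]
```

The two agree within about 3 mm, so I'll aim at the average: (0.599,0.077), (0.525,0.133) and (0.513,0.041).

>>> play_rows(
  targets=[
    [1,0.004,-0.002,-0.01,0,0,0],
    [1,0,0,-0.01,0,0,0],
    [1,0,0,-0.01,0,0,0],
    [1,0,0,-0.003,0,0,0],
    [1,0,0,-0.002,0,0,0],
    [1,0,0,-0.001,0,0,0],
    [1,0,0,0,0,0,0],
  ],
)

```text
time_s: 3.28
position: [0.6019, 0.0767, 0.0667]
tcp_rot: [[-0.956, 0.292, 0.0], [0.292, 0.956, -0.0], [-0.0, 0.0, -1.0]]
force: [-0.3, 0.4, 0.5]
opening: 0.003
```

>>> play_rows(
  targets=[
    [1,0,0,-0.001,0,0,0],
    [1,0,0,-0.001,0,0,0],
    [1,0,0,0,0,0,0],
  ],
)

```text
time_s: 3.65
position: [0.6017, 0.0767, 0.0645]
tcp_rot: [[-0.956, 0.292, -0.0], [0.292, 0.956, 0.0], [0.0, -0.0, -1.0]]
force: [-0.5, 0.2, 0.2]
opening: 0.005
```

>>> play_rows(
  targets=[
    [1,-0.002,0,-0.001,0,0,0],
    [1,0,0,-0.001,0,0,0],
    [1,0,0,-0.001,0,0,0],
    [1,0,0,0,0,0,0],
  ],
)

```text
time_s: 4.15
position: [0.5998, 0.0767, 0.0615]
tcp_rot: [[-0.956, 0.292, -0.0], [0.292, 0.956, -0.0], [0.0, -0.0, -1.0]]
force: [-0.1, 0.2, -0.7]
opening: 0.004
```

>>> play_rows(
  targets=[
    [1,0,0,-0.001,0,0,0],
    [1,0,0,-0.001,0,0,0],
    [1,0,0,0,0,0,0],
  ],
)

```text
time_s: 4.53
position: [0.5994, 0.0768, 0.0595]
tcp_rot: [[-0.956, 0.292, -0.001], [0.292, 0.956, 0.0], [0.001, -0.0, -1.0]]
force: [-0.3, 0.4, 1.5]
opening: 0.004
```

>>> play_rows(
  targets=[
    [1,0,0,-0.001,0,0,0],
    [1,0,0,-0.001,0,0,0],
    [1,0,0,0,0,0,0],
  ],
)

```text
time_s: 4.9
position: [0.5997, 0.0766, 0.0574]
tcp_rot: [[-0.956, 0.292, 0.0], [0.292, 0.956, -0.0], [-0.0, -0.0, -1.0]]
force: [-1.4, 0.6, 2.3]
opening: 0.004
```

>>> play_rows(
  targets=[
    [1,0,0,-0.001,0,0,0],
    [1,0,0,-0.001,0,0,0],
    [1,0,0,0,0,0,0],
  ],
)

```text
time_s: 5.28
position: [0.5999, 0.0765, 0.0552]
tcp_rot: [[-0.956, 0.292, 0.0], [0.292, 0.956, -0.0], [-0.0, -0.0, -1.0]]
force: [-0.8, -0.5, -0.2]
opening: 0.006
```

>>> play_rows(
  targets=[
    [1,0,0,-0.001,0,0,0],
    [1,0,0,-0.001,0,0,0],
    [1,0,0,-0.001,0,0,0],
    [1,0,0,0,0,0,0],
  ],
)

```text
time_s: 5.78
position: [0.6001, 0.0766, 0.054]
tcp_rot: [[-0.956, 0.292, 0.001], [0.292, 0.956, -0.0], [-0.001, 0.0, -1.0]]
force: [-2.2, -0.2, 9.3]
opening: 0.006
```

>>> play_rows(
  targets=[
    [1,0,0,-0.001,0,0,0],
    [1,0,0,0,0,0,0],
  ],
)

```text
time_s: 6.02
position: [0.6002, 0.0766, 0.0538]
tcp_rot: [[-0.956, 0.292, 0.001], [0.292, 0.956, -0.0], [-0.001, 0.0, -1.0]]
force: [-3.5, 0.2, 12.9]
opening: 0.004
```

>>> play_rows(
  targets=[
    [1,0,0,-0.001,0,0,0],
    [1,0,0,-0.001,0,0,0],
    [1,0,0,0,0,0,0],
  ],
)

```text
time_s: 6.4
position: [0.6003, 0.0766, 0.0534]
tcp_rot: [[-0.956, 0.292, 0.002], [0.292, 0.956, -0.0], [-0.002, 0.0, -1.0]]
force: [-6.0, -0.6, 22.6]
opening: 0.004
```

```bash
python3 - <<'E'
from h import *
import cv2
im=bot.capture("side");cv2.imwrite("pics/s2.png",im)
b=[cv2.resize(i[145:225,230:310],(400,400),interpolation=cv2.INTER_CUBIC) for i in(cv2.imread("pics/side0.png"),im)]
cv2.imwrite("pics/s2c.png",np.hstack(b))
E
```

```text
(no output)
```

View pics/s2c.png

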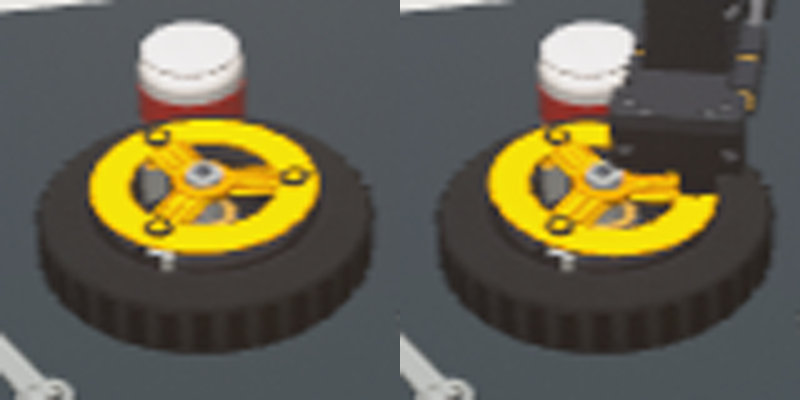

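The cover is now tilted down on the right, at the pressed pad. The stop is hard: 22 N with no more travel. Next is the tin-side pad.

>>> play_rows(
  targets=[
    [1,0,0,0.01,0,0,0],
    [1,0,0,0.03,0,0,0],
    [1,-0.025,0.019,0,0,0,0],
    [1,-0.025,0.019,0,0,0,0],
    [1,-0.025,0.018,0,0,0,0],
    [1,0,0,0,0,0,0],
    [1,0,0,-0.01,0,0,0],
    [1,0,0,-0.005,0,0,0],
    [1,0,0,-0.003,0,0,0],
    [1,0,0,0,0,0,0],
  ],
)

```text
time_s: 7.7
position: [0.5249, 0.1323, 0.071]
tcp_rot: [[-0.956, 0.293, -0.001], [0.293, 0.956, -0.0], [0.001, -0.0, -1.0]]
force: [-0.0, -0.1, 0.2]
opening: 0.005
```

>>> play_rows(
  targets=[
    [1,0,0,-0.001,0,0,0],
    [1,0,0,-0.001,0,0,0],
    [1,0,0,-0.001,0,0,0],
    [1,0,0,-0.001,0,0,0],
    [1,0,0,0,0,0,0],
  ],
)

```text
time_s: 8.32
position: [0.5247, 0.1327, 0.0675]
tcp_rot: [[-0.956, 0.292, -0.0], [0.292, 0.956, -0.0], [0.0, -0.0, -1.0]]
force: [0.2, 0.0, -0.1]
opening: 0.007
```

>>> play_rows(
  targets=[
    [1,0,0,-0.001,0,0,0],
    [1,0,0,-0.001,0,0,0],
    [1,0,0,0,0,0,0],
  ],
)

```text
time_s: 8.7
position: [0.5247, 0.1326, 0.0655]
tcp_rot: [[-0.956, 0.292, -0.0], [0.292, 0.956, -0.0], [0.0, -0.0, -1.0]]
force: [-0.8, 0.3, 0.1]
opening: 0.001
```

>>> play_rows(
  targets=[
    [1,0,0,-0.001,0,0,0],
    [1,0,0,-0.001,0,0,0],
    [1,0,0,0,0,0,0],
  ],
)

```text
time_s: 9.07
position: [0.5247, 0.1326, 0.0635]
tcp_rot: [[-0.956, 0.292, -0.0], [0.292, 0.956, -0.0], [0.0, -0.0, -1.0]]
force: [0.3, -0.5, 0.3]
opening: 0.005
```

>>> play_rows(
  targets=[
    [1,0,0,-0.001,0,0,0],
    [1,0,0,-0.001,0,0,0],
    [1,0,0,-0.001,0,0,0],
    [1,0,0,0,0,0,0],
  ],
)

```text
time_s: 9.57
position: [0.5245, 0.1326, 0.0606]
tcp_rot: [[-0.956, 0.292, -0.0], [0.292, 0.956, -0.0], [0.0, -0.0, -1.0]]
force: [-1.0, 0.5, 3.3]
opening: 0.009
```

>>> play_rows(
  targets=[
    [1,0,0,-0.001,0,0,0],
    [1,0,0,-0.001,0,0,0],
    [1,0,0,-0.001,0,0,0],
    [1,0,0,0,0,0,0],
  ],
)

```text
time_s: 10.07
position: [0.5247, 0.1324, 0.0575]
tcp_rot: [[-0.956, 0.292, -0.0], [0.292, 0.956, -0.0], [-0.0, -0.0, -1.0]]
force: [-1.2, -0.2, 2.4]
opening: 0.002
```

>>> play_rows(
  targets=[
    [1,0,0,-0.001,0,0,0],
    [1,0,0,-0.001,0,0,0],
    [1,0,0,-0.001,0,0,0],
    [1,0,0,0,0,0,0],
  ],
)

```text
time_s: 10.58
position: [0.5249, 0.1327, 0.0543]
tcp_rot: [[-0.956, 0.293, 0.0], [0.293, 0.956, 0.0], [-0.0, 0.0, -1.0]]
force: [0.2, -0.2, 0.5]
opening: 0.008
```

>>> play_rows(
  targets=[
    [1,0,0,-0.001,0,0,0],
    [1,0,0,-0.001,0,0,0],
    [1,0,0,0,0,0,0],
  ],
)

```text
time_s: 10.95
position: [0.5249, 0.1327, 0.0536]
tcp_rot: [[-0.956, 0.292, 0.001], [0.292, 0.956, 0.0], [-0.001, 0.0, -1.0]]
force: [-0.9, 0.6, 8.8]
opening: 0.005
```

>>> play_rows(
  targets=[
    [1,0,0,-0.001,0,0,0],
    [1,0,0,-0.001,0,0,0],
    [1,0,0,0,0,0,0],
  ],
)

```text
time_s: 11.32
position: [0.525, 0.1328, 0.0531]
tcp_rot: [[-0.956, 0.292, 0.001], [0.292, 0.956, 0.0], [-0.001, 0.0, -1.0]]
force: [-3.8, -0.9, 19.0]
opening: 0.006
```

Same signature: it drew down, then stopped hard at 19 N. Now the third pad.

>>> play_rows(
  targets=[
    [1,0,0,0.01,0,0,0],
    [1,0,0,0.03,0,0,0],
    [1,-0.004,-0.03,0,0,0,0],
    [1,-0.004,-0.031,0,0,0,0],
    [1,-0.004,-0.031,0,0,0,0],
    [1,0,0,0,0,0,0],
    [1,0,0,-0.01,0,0,0],
    [1,0,0,-0.008,0,0,0],
    [1,0,0,-0.003,0,0,0],
    [1,0,0,0,0,0,0],
  ],
)

```text
time_s: 12.58
position: [0.5125, 0.0412, 0.069]
tcp_rot: [[-0.957, 0.292, -0.001], [0.292, 0.957, 0.0], [0.001, -0.0, -1.0]]
force: [0.5, 0.5, 1.2]
opening: 0.006
```

>>> play_rows(
  targets=[
    [1,0,0,-0.001,0,0,0],
    [1,0,0,-0.001,0,0,0],
    [1,0,0,-0.001,0,0,0],
    [1,0,0,-0.001,0,0,0],
    [1,0,0,0,0,0,0],
  ],
)

```text
time_s: 13.2
position: [0.5127, 0.0406, 0.0655]
tcp_rot: [[-0.956, 0.293, -0.0], [0.293, 0.956, 0.0], [0.0, -0.0, -1.0]]
force: [-0.1, -0.1, 0.6]
opening: 0.001
```

>>> play_rows(
  targets=[
    [1,0,0,-0.001,0,0,0],
    [1,0,0,-0.001,0,0,0],
    [1,0,0,-0.001,0,0,0],
    [1,0,0,0,0,0,0],
  ],
)

```text
time_s: 13.7
position: [0.5127, 0.0405, 0.0627]
tcp_rot: [[-0.956, 0.292, 0.0], [0.292, 0.956, -0.0], [-0.0, -0.0, -1.0]]
force: [-1.4, -1.9, 5.6]
opening: 0.005
```

>>> play_rows(
  targets=[
    [1,0,0,-0.001,0,0,0],
    [1,0,0,-0.001,0,0,0],
    [1,0,0,-0.001,0,0,0],
    [1,0,0,0,0,0,0],
  ],
)

```text
time_s: 14.2
position: [0.5126, 0.0404, 0.0596]
tcp_rot: [[-0.956, 0.292, -0.0], [0.292, 0.956, -0.0], [0.0, -0.001, -1.0]]
force: [-0.9, -2.0, 4.7]
opening: 0.003
```

>>> play_rows(
  targets=[
    [1,0,0,-0.001,0,0,0],
    [1,0,0,-0.001,0,0,0],
    [1,0,0,-0.001,0,0,0],
    [1,0,0,0,0,0,0],
  ],
)

```text
time_s: 14.7
position: [0.5129, 0.0408, 0.0564]
tcp_rot: [[-0.956, 0.293, 0.0], [0.293, 0.956, 0.0], [-0.0, 0.0, -1.0]]
force: [0.0, -0.7, 1.8]
opening: 0.009
```

>>> play_rows(
  targets=[
    [1,0,0,-0.001,0,0,0],
    [1,0,0,-0.001,0,0,0],
    [1,0,0,-0.001,0,0,0],
    [1,0,0,0,0,0,0],
  ],
)

```text
time_s: 15.2
position: [0.5126, 0.0407, 0.0533]
tcp_rot: [[-0.956, 0.292, -0.0], [0.292, 0.956, 0.0], [0.0, -0.0, -1.0]]
force: [0.3, -0.8, -0.5]
opening: 0.004
```

>>> play_rows(
  targets=[
    [1,0,0,-0.001,0,0,0],
    [1,0,0,-0.001,0,0,0],
    [1,0,0,-0.001,0,0,0],
    [1,0,0,0,0,0,0],
  ],
)

```text
time_s: 15.7
position: [0.5128, 0.0406, 0.0521]
tcp_rot: [[-0.956, 0.292, 0.001], [0.292, 0.956, -0.0], [-0.001, 0.0, -1.0]]
force: [-2.8, -0.7, 12.9]
opening: 0.007
```

All three have snapped. Pads 0 and 1 stopped about 1.3 mm higher, possibly because of the tilt then, so I'll look and re-touch them to check their heights.

>>> play_rows(
  targets=[
    [1,0,0,-0.001,0,0,0],
    [1,0,0,0,0,0,0],
    [1,0,0,0.01,0,0,0],
    [1,0,0,0.03,0,0,0],
    [1,0.029,0.012,0,0,0,0],
    [1,0.029,0.012,0,0,0,0],
    [1,0.029,0.012,0,0,0,0],
    [1,0,0,-0.015,0,0,0],
    [1,0,0,-0.012,0,0,0],
    [1,0,0,-0.004,0,0,0],
    [1,0,0,0,0,0,0],
  ],
)

```text
time_s: 17.08
position: [0.5984, 0.0764, 0.0578]
tcp_rot: [[-0.956, 0.293, -0.002], [0.293, 0.956, 0.0], [0.002, -0.001, -1.0]]
force: [-0.7, 1.1, 0.7]
opening: 0.006
```

>>> play_rows(
  targets=[
    [1,0,0,-0.001,0,0,0],
    [1,0,0,-0.001,0,0,0],
    [1,0,0,-0.001,0,0,0],
    [1,0,0,0,0,0,0],
  ],
)

```text
time_s: 17.58
position: [0.5998, 0.0767, 0.0556]
tcp_rot: [[-0.956, 0.292, 0.0], [0.292, 0.956, -0.0], [-0.0, 0.0, -1.0]]
force: [0.1, 0.2, 1.1]
opening: 0.001
```

>>> play_rows(
  targets=[
    [1,0,0,-0.001,0,0,0],
    [1,0,0,-0.001,0,0,0],
    [1,0,0,0,0,0,0],
  ],
)

```text
time_s: 17.95
position: [0.5996, 0.0767, 0.0534]
tcp_rot: [[-0.956, 0.292, -0.0], [0.292, 0.956, -0.0], [0.0, -0.0, -1.0]]
force: [0.2, -0.4, 0.2]
opening: 0.009
```

>>> play_rows(
  targets=[
    [1,0,0,-0.001,0,0,0],
    [1,0,0,-0.001,0,0,0],
    [1,0,0,-0.001,0,0,0],
    [1,0,0,0,0,0,0],
  ],
)

```text
time_s: 18.45
position: [0.5999, 0.0766, 0.0522]
tcp_rot: [[-0.956, 0.292, 0.001], [0.292, 0.956, -0.0], [-0.001, -0.0, -1.0]]
force: [-2.5, -1.8, 10.2]
opening: 0.008
```

>>> play_rows(
  targets=[
    [1,0,0,0.01,0,0,0],
    [1,0,0,0.03,0,0,0],
    [1,-0.025,0.019,0,0,0,0],
    [1,-0.025,0.019,0,0,0,0],
    [1,-0.025,0.018,0,0,0,0],
    [1,0,0,-0.02,0,0,0],
    [1,0,0,-0.012,0,0,0],
    [1,0,0,-0.003,0,0,0],
    [1,0,0,-0.001,0,0,0],
    [1,0,0,-0.001,0,0,0],
    [1,0,0,0,0,0,0],
  ],
)

```text
time_s: 19.82
position: [0.525, 0.1325, 0.0538]
tcp_rot: [[-0.956, 0.293, 0.001], [0.293, 0.956, 0.0], [-0.001, 0.0, -1.0]]
force: [0.5, 0.8, 1.0]
opening: 0.009
```

>>> play_rows(
  targets=[
    [1,0,0,-0.001,0,0,0],
    [1,0,0,-0.001,0,0,0],
    [1,0,0,-0.001,0,0,0],
    [1,0,0,0,0,0,0],
  ],
)

```text
time_s: 20.32
position: [0.525, 0.1326, 0.0521]
tcp_rot: [[-0.956, 0.292, 0.001], [0.292, 0.956, -0.0], [-0.001, 0.0, -1.0]]
force: [-3.1, 0.2, 10.5]
opening: 0.007
```

All three stop at 52.1–52.2 mm, which is the home height. I'll lift clear and take a final look.

>>> play_rows(
  targets=[
    [1,0,0,0.01,0,0,0],
    [1,0,0,0.04,0,0,0],
    [1,0,0,0.05,0,0,0],
    [1,0,0,0.05,0,0,0],
    [1,-0.03,0.045,0,0,0,0],
    [1,-0.03,0.045,0,0,0,0],
    [1,-0.03,0.045,0,0,0,0],
    [1,-0.03,0.045,0,0,0,0],
    [1,-0.03,0.045,0,0,0,0],
    [1,0,0,0,0,0,0],
    [1,0,0,0,0,0,0],
  ],
)

```text
time_s: 21.7
position: [0.3748, 0.3575, 0.2006]
tcp_rot: [[-0.957, 0.291, 0.0], [0.291, 0.957, -0.0], [-0.001, -0.0, -1.0]]
force: [0.9, -0.1, -0.5]
opening: 0.003
```

```bash
python3 - <<'E'
from h import *
import cv2
s=bot.read_state();print(s["time_s"],s["position"],s["force"])
a=bot.capture("side")[130:230,210:330];b=bot.capture("top")[157:277,190:310]
cv2.imwrite("pics/f.png",np.hstack([cv2.resize(a,(432,360),interpolation=cv2.INTER_CUBIC),cv2.resize(b,(360,360),interpolation=cv2.INTER_CUBIC)]))
E
```

```text
21.7 [0.37483587 0.35748848 0.20063697] [ 0.86512091 -0.10932995 -0.50234881]
```

View pics/f.png

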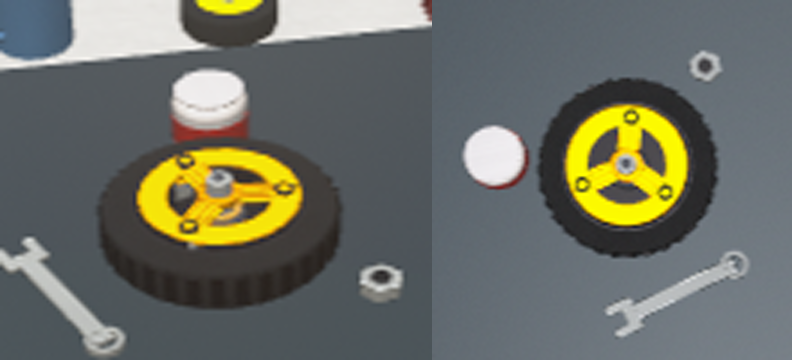

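The cover lies flat and level with the tyre. The tin, nut and spanner look undisturbed, and the hand is clear.

```bash
python3 -c "
from rig import bot
print(bot.hand_in())"
```

```text
the job is handed in; nothing more can be done
None
```

The hub cover is home all round. I pressed each of the three thumb pads down with the shut fingertips until its clip gave way and the pad hit its hard stop. The highest wrist force I read was about 23 N, at the first pad. I then lifted the hand clear and handed the job in at about 22 s.

**Heights:** the first two pads first stopped about 1.3 mm high, at 53 to 54 mm, probably because the cover was still tilted. I pressed those two again once all three clips had snapped. All three pads then stopped at 52.1 to 52.2 mm under 10 to 13 N, against 52 mm for home.

**Final pictures:** the cover looks flat and level, and the tin, nut and spanner are undisturbed. The last pictures don't show all of the other bystander items, but the hand never went down near any of them.

**Disagreement:** the top and wrist cameras differed by about 3 mm on the pad positions, so I aimed at the average. That is well within the 18 mm pads.

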